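# Load the battery and click the slide cover shut on a shoe buffer

### The arm

A 6-joint arm with a two-finger parallel gripper is mounted at the origin on the work surface. World frame = base frame: x ahead of the robot, y to its left, z up, the work surface at z = 0. Lengths are in m, angles in rad, forces in N, time in s.
With the tool pointing down it reaches from about 0.35 to 0.8 m from the base axis. Payload 7.3 kg.
Tool frame: the origin (TCP) lies at the very end of the fingers, on their centre line; the grasp point (between the pads) lies 19 mm behind it; z points along the fingers, y is the line along which they close (so a half turn about z gives the same grasp; the last joint's range is limited). The gripper opens to 85 mm and grips with 20 to 120 N. Pads are 22 mm wide; open, the fingers measure 114 mm over their backs; the gripper's body (76 mm by 85 mm) begins 54 mm behind the grasp point. The pads swing forward as they close: fully open they stand 13 mm farther back than shut.
Start: joints at [1.14, 0.342, 1.524, -0, 1.275, -0.146], TCP at [0.147, 0.504, 0.231] pointing down, gripper open.
Joint ranges: [-2.53, 2.53], [-0.77, 2.02], [0.04, 2.7], [-1, 4.14], [0.28, 2.66], [-3.11, 3.11]. Speed limits (rad/s): [2.57, 2.57, 3.14, 3.14, 3.14, 3.14].

### API

Orientations are given as a unit quaternion [x, y, z, w].
In Python, from plant import get_state, optics, ctrl, spotter gives the robot as it stands. The module is installed in compiled form; this text tells all that it offers.
- The arm moves only by the shell command python3 -m creep 'ROWS' [FORCE]. ROWS is JSON, a list of rows, each an object with "angular": the turn, a rotation vector about the tool's x, y, z in rad, a list of three; "xyz": the shift along the tool's x, y, z in cm, a list of three; "fingers": the gripper command: -1 is fully open, 1 is shut, values between are in proportion. In form: [{"angular": [rx, ry, rz], "xyz": [x, y, z], "fingers": fingers}, ...]. A call has exactly 8 rows; each row shifts and turns the commanded pose from where the row before left it, along the tool's axes as they then stand; what a row does not reach is not made up. A row lasts 1/12 s, in which the tool goes at most 41.7 mm and 7.16 degrees, less where a joint would pass 70% of its speed; a pose out of reach is approached as far as the arm can. A call is refused whole if a number of a shift passes 4.17 or a number of a turn 0.125, either way. A call with a gripper value outside its range is refused whole. The fingers move at their own pace and stop on an object; FORCE is the grip in N (left out, the last holds). Time passes only in rows, so rows that do not move let the fingers close, or fill a call up. It gives the time, the measured TCP pose, the force, the opening and the grip force at its end, in the units of the state.
- get_state(): the state, without advancing time (a new reading comes with each control period).
- optics.camera(name): name is "scene" or "top" or "wrist"; returns a dict with "frame" (420x560x3 uint8, red, green, blue), "fx", "fy", "cx", "cy" (pixels), "R" (3x3) and "t" (3): a world point X has camera coordinates R X + t. Camera axes: x right, y down, z forward; pixel columns grow to the right and rows downward; lengths in m; the calibration is good to about 2 mm. A picture is of the moment at which its call begins. There is no depth.
- ctrl.finish_job(): hands the job in; it is judged then, once.
Trained networks look in a picture, given as the dict that the camera call returned (one of the last four; its "shot" number tells which), for a name from the list of things; names that differ only in an ending like _2 or _b are one class to them, and where a whole thing is asked for, a point or a joint stands for the part that bears it (a point fixed in the world has none). Each returns a list of dicts, best first, with "conf" (0 to 1); they miss things now and then, are a little off and sometimes report something else, mostly with a low value. They report only what shows in the picture. A call takes as long as a camera call. They do not tell look-alikes from the thing itself.
- spotter.cut_out(target, picture): "region" (420x560 bool, what is visible of it).
- spotter.tip_of(target, picture): "centre" ([x, y, z] in m, in world coordinates, good to about 4 mm: a listed point, or the origin of a listed thing).
The state is a dict: "time_s": time; "qpos": joint angles; "joint_velocities": joint speeds; "effort": joint torques, N m; "tool_pos": TCP position; "tool_rot": TCP orientation; "wrist_force": force on the tool from outside, world axes, zero at the start; "ft_torque": the same for the moment, N m; "gripper_width": finger opening in m; "finger_force": force on a finger pad.
Only numpy, scipy, OpenCV 4.12 (cv2) and the standard library are available. Lean on these libraries where they do the work, as an engineer would, in place of code of your own. Each camera call takes 0.05 s, during which the arm holds its last target. There are 200 camera calls.

### The job

Get the bench shoe buffer ready for work: set the battery pack down flat in its open bay, then slide the bay's black cover along its rails over it until the springy tongue clicks down behind its ledge, and let go. Push slowly and gently: do not force the cover in its rails or ram it against the end stop. Leave the other things on the bench where they are.

Things in the scene. Friction and masses are not known exactly. Their poses are not given: they have to be found in the camera images.
- buffer: Low grey bench shoe buffer, fixed. Origin: on the bench under its battery box (which spans x = -130 to 128); x along the rails, the way the cover closes (away from the robot, to the felt disc: 61 mm high, 112 across, centre x = 205), z up. Box 258 (x) x 116 x 60.5 mm high over the rail lips. The deck the cover slides on is 48 mm above the bench; the lips reach in to y = +-36 mm.
- bay (a point): Middle of the floor of the open battery bay, at x = 24.5, y = 0, z = 8 mm on the buffer; axes as the buffer's. The bay is sunk in the deck, 63 (x) x 68 (y) mm, 40 mm deep.
- catch_zone (a point): Point on the deck at x = 96, z = 48 mm on the buffer, beyond the bay: mean place of the ledge's sheer far edge. Ledge: 14 wide, 4.8 mm high, a ramp 12 mm long rising to +x, 18 mm flat, then a sheer drop; a rigid steel end stop across the rails behind it. Ledge and stop are one adjustable plate, up to 10 mm nearer or farther along x; that is NOT measured here: feel for it.
- cover: Loose black slide cover, 100 (x) x 84 (y) x 7 mm, 80 g. Origin: on its underside, 45 mm behind its front edge; axes as buffer's. Starts open in the rails on the robot's side of the bay, origin at x = -62 to -55 mm on the buffer, and cannot be lifted out (1.5 mm of play sideways and up). Rubbing takes under 3 N. More than 22 N between cover and buffer breaks it: meet the stop slowly (10 mm/s; 25 jolts too hard) and push no more than 12 N.
- cover_rib (a point): Centre of the cover's upright grip rib, 55 mm behind its front edge and 45 ahead of its rear edge: 12 thick (x) x 34 wide (y) x 24 mm high, standing on the cover's upper face, which is 55 mm above the bench; the rib's top is at 79, this point at 67 mm. Axes as the buffer's. Clamping the rib can press the cover down and bind it in its rails; pushing the rib from behind (free deck there) leaves it free.
- tab (a joint): Bend (rad) of the cover's flexible tongue, 38 x 16 mm, hooked, in its front edge: 0 relaxed (also once clicked), 0.08 on top of the ledge. Depending on the plate it meets the ramp at rib x = 1 to 21 mm on the buffer, needs 2 to 7 N of push over 34 mm, clicks down at rib x = 35 to 55 (push drops to 1 N), and 2 mm on the cover meets the end stop.
- pack_mid (a point): Middle of the battery pack, 17.5 mm above its underside. Grey block 52 (x) x 56 (y) x 20 mm with a grip fin on top, 32 long (x), 12 thick (y), 15 mm high: 35 mm in all; 0.15 to 0.3 kg. On the bench left or right of the buffer, fin up, turned at random. In the bay the fin points along the rails, either way round, with 5.5 mm of room all round; the cover passes over it.
- wax_mid (a point): Centre of a plain dark-brown cake of edge wax, 66 x 44 x 26 mm, no fin; it lies on the bench on the other side of the buffer from the pack. Leave it.
- tin_mid (a point): Centre of a closed metal polish tin, 80 mm across, 26 mm high. Leave it.
- jar_mid (a point): Centre of a dye jar, 64 mm across, 75 mm high. Leave it.
- shoe_a_mid (a point): A black shoe on the left, 260 x 100 x 105 mm; point 45 mm above its underside, mid-length. Leave it.
- shoe_b_mid (a point): A black shoe on the right, 260 x 100 x 105 mm; point 45 mm above its underside, mid-length. Leave it.
Mind the look-alikes: they are no part of the job. What is shaped like the part that bears pack_mid but green is not meant. What is shaped like the cover but orange or pink is not meant.

How it is judged:
By the outcome, as a careful person would: the job done as asked, in the order asked, and still so for the second after the job is handed in, with the robot touching nothing.
It also fails if it takes over 67 s, if anything falls off the work surface, if the arm or the gripper's body presses on something with over 40 N, if the wrist force passes 120 N, or if a joint passes its speed limit or range.

## Working session

There is one attempt and no reset: what is moved stays moved. The work goes in short steps, Python scripts to look and compute and a shell command to move; the robot and the scene stay as the last step left them, time stands still between calls to the robot, and variables do not carry over. Pictures are saved under pics/ and viewed, at most 10 in all, crops included, and the job is handed in when it is done.

```bash
mkdir -p pics; cat > h.py <<'E'
import numpy as np, cv2
from plant import get_state, optics, ctrl, spotter
from scipy.spatial.transform import Rotation as R
def save(p,n,crop=None,s=1):
    f=p["frame"][:,:,::-1]
    if crop: a,b,c,d=crop; f=f[b:d,a:c]
    cv2.imwrite("pics/"+n,cv2.resize(f,None,fx=s,fy=s,interpolation=cv2.INTER_CUBIC))
def proj(p,X):
    c=np.array(p["R"])@np.array(X)+np.array(p["t"]); return [round(p["fx"]*c[0]/c[2]+p["cx"]),round(p["fy"]*c[1]/c[2]+p["cy"])]
def back(p,uv,z):
    Rm=np.array(p["R"]);t=np.array(p["t"]);d=Rm.T@np.array([(uv[0]-p["cx"])/p["fx"],(uv[1]-p["cy"])/p["fy"],1]);o=-Rm.T@t
    return o+d*(z-o[2])/d[2]
E
python3 - <<'E'
from h import *
s=get_state();print({k:np.round(v,3).tolist() for k,v in s.items()}, R.from_quat(s["tool_rot"]).as_matrix().round(3).tolist())
p=optics.camera("top");save(p,"top0.png",s=1.4)
for n in ["buffer","bay","catch_zone","cover","cover_rib","pack_mid","wax_mid","tin_mid","jar_mid"]:
    print(n,[(round(d["conf"],2),np.round(d["centre"],3).tolist(),proj(p,d["centre"])) for d in spotter.tip_of(n,p)])
E
```

```text
{'time_s': 0.0, 'qpos': [1.14, 0.343, 1.525, 0.0, 1.275, -0.146], 'joint_velocities': [-0.001, -0.002, 0.0, 0.001, -0.001, 0.001], 'effort': [-0.0, -43.368, -24.601, -0.0, 0.008, -0.0], 'tool_pos': [0.147, 0.503, 0.231], 'tool_rot': [0.142, 0.99, -0.001, -0.0], 'wrist_force': [0.663, 0.839, 0.126], 'ft_torque': [-0.013, 0.047, 0.061], 'finger_force': 0.0, 'gripper_width': 0.085} [[-0.96, 0.281, -0.001], [0.281, 0.96, -0.001], [0.0, -0.001, -1.0]]
buffer [(0.68, [0.537, 0.049, -0.004], [256, 212])]
bay [(0.56, [0.563, 0.049, 0.009], [256, 202])]
catch_zone [(0.77, [0.637, 0.058, 0.046], [253, 173])]
cover [(0.85, [0.35, 0.219, 0.001], [193, 279]), (0.67, [0.326, -0.153, 0.002], [329, 288]), (0.59, [0.488, 0.044, 0.046], [257, 227])]
cover_rib [(0.88, [0.321, -0.157, 0.022], [332, 290]), (0.74, [0.356, 0.212, 0.019], [195, 277]), (0.7, [0.48, 0.045, 0.065], [256, 229])]
pack_mid [(0.78, [0.455, -0.158, 0.019], [331, 240]), (0.66, [0.478, -0.272, 0.02], [372, 232]), (0.54, [0.477, 0.049, 0.068], [255, 230])]
wax_mid [(0.82, [0.488, 0.312, 0.013], [160, 228])]
tin_mid [(0.73, [0.683, 0.31, 0.006], [165, 161])]
jar_mid [(0.59, [0.666, -0.28, 0.036], [374, 164]), (0.15, [0.488, 0.045, 0.048], [257, 227])]
```

View pics/top0.png

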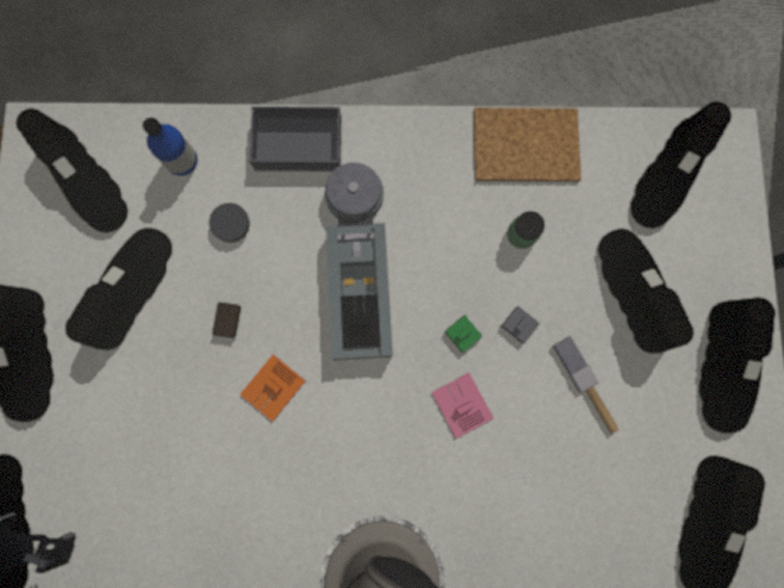

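```bash
python3 - <<'E'
from h import *
p=optics.camera("top");save(p,"crop1.png",(225,150,405,285),4)
for n in ["pack_mid","cover","buffer"]:
  for d in spotter.cut_out(n,p):
    m=d["region"].astype(np.uint8);(c,sz,a)=cv2.minAreaRect(cv2.findNonZero(m)); col=p["frame"][m>0].mean(0)
    print(n,round(d["conf"],2),np.round(c),np.round(sz),round(a,1),col.round(),back(p,c,0.02).round(3))
E
```

```text
pack_mid 0.91 [371. 232.] [21. 19.] 39.3 [89. 88. 89.] [ 0.479 -0.268  0.02 ]
pack_mid 0.8 [330. 238.] [21. 19.] 50.2 [ 62. 107.  67.] [ 0.462 -0.155  0.02 ]
pack_mid 0.5 [163. 159.] [27. 28.] 45.0 [71. 70. 71.] [0.685 0.311 0.02 ]
cover 0.96 [256. 229.] [36. 27.] 90.0 [46. 46. 45.] [0.486 0.047 0.02 ]
cover 0.79 [330. 289.] [39. 32.] 61.7 [155. 101. 116.] [ 0.323 -0.152  0.02 ]
cover 0.65 [194. 277.] [31. 38.] 39.8 [156.  93.  52.] [0.356 0.213 0.02 ]
buffer 0.59 [254. 186.] [141.  45.] 86.4 [95. 97. 97.] [0.606 0.054 0.02 ]
```

The 1.4x top view shows two pack-shaped things: a green one at (463,334), which is the look-alike, and a grey one with a fin at (519,325), which fits. Of the cover-shaped things, orange (272,388) and pink (462,405) are look-alikes, and the black one in the buffer rails at (360,320) is the cover. I'll confirm both in the crop.

View pics/crop1.png

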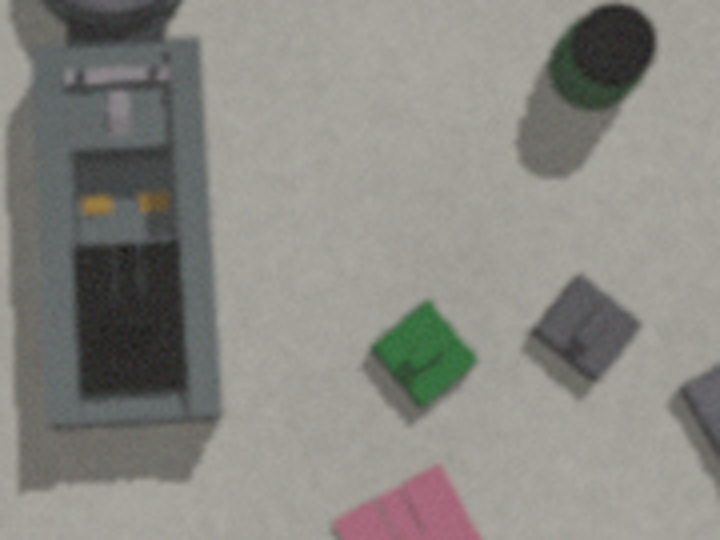

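```bash
python3 - <<'E'
from h import *
p=optics.camera("top")
disc=None
# buffer yaw from mask box edges: use box rows only
m=[d for d in spotter.cut_out("buffer",p)][0]["region"]
for r in range(115,262,8):
    c=np.where(m[r])[0]
    if len(c): print(r,c.min(),c.max(), (back(p,(c.min(),r),.06)[:2]+back(p,(c.max(),r),.06)[:2]).round(3)/2)
E
```

```text
123 236 268 [0.7765 0.06  ]
131 232 272 [0.7535 0.06  ]
139 231 273 [0.7305 0.0595]
147 234 271 [0.7075 0.058 ]
155 239 266 [0.6845 0.058 ]
163 232 275 [0.662 0.055]
171 233 275 [0.6395 0.0535]
179 233 276 [0.6175 0.0515]
187 233 276 [0.5955 0.0515]
195 234 277 [0.5735 0.0485]
203 234 277 [0.5515 0.0485]
211 234 278 [0.53  0.047]
219 234 279 [0.508  0.0455]
227 234 279 [0.487 0.045]
235 234 278 [0.4655 0.046 ]
243 235 279 [0.4445 0.0435]
251 235 279 [0.4235 0.043 ]
```

The grey pack at crop (585,328) is confirmed, with its fin pointing up-right; the green one is at (425,355). The cover is in its rails with the bay open. Moving to above the pack.

```bash
R='x'
python3 -m creep '[{"angular":[0,0,0],"xyz":[-2.4,-1.6,0],"fingers":-1},{"angular":[0,0,0],"xyz":[-2.4,-1.6,0],"fingers":-1},{"angular":[0,0,0],"xyz":[-2.4,-1.6,0],"fingers":-1},{"angular":[0,0,0],"xyz":[-2.4,-1.6,0],"fingers":-1},{"angular":[0,0,0],"xyz":[-2.4,-1.6,0],"fingers":-1},{"angular":[0,0,0],"xyz":[-2.4,-1.6,0],"fingers":-1},{"angular":[0,0,0],"xyz":[-2.4,-1.6,0],"fingers":-1},{"angular":[0,0,0],"xyz":[-2.4,-1.6,0],"fingers":-1}]'
python3 -m creep '[{"angular":[0,0,0],"xyz":[-2.4,-1.6,0],"fingers":-1},{"angular":[0,0,0],"xyz":[-2.4,-1.6,0],"fingers":-1},{"angular":[0,0,0],"xyz":[-2.4,-1.6,0],"fingers":-1},{"angular":[0,0,0],"xyz":[-2.4,-1.6,0],"fingers":-1},{"angular":[0,0,0],"xyz":[-2.4,-1.6,0],"fingers":-1},{"angular":[0,0,0],"xyz":[-2.4,-1.6,0],"fingers":-1},{"angular":[0,0,0],"xyz":[-2.4,-1.6,0],"fingers":-1},{"angular":[0,0,0],"xyz":[-2.4,-1.6,0],"fingers":-1}]'
python3 -m creep '[{"angular":[0,0,0],"xyz":[-0.8,-2.4,0],"fingers":-1},{"angular":[0,0,0],"xyz":[-0.8,-2.4,0],"fingers":-1},{"angular":[0,0,0],"xyz":[-0.8,-2.4,0],"fingers":-1},{"angular":[0,0,0],"xyz":[-0.8,-2.4,0],"fingers":-1},{"angular":[0,0,0],"xyz":[-0.8,-2.4,0],"fingers":-1},{"angular":[0,0,0],"xyz":[-0.8,-2.4,0],"fingers":-1},{"angular":[0,0,0],"xyz":[-0.8,-2.4,0],"fingers":-1},{"angular":[0,0,0],"xyz":[-0.8,-2.4,0],"fingers":-1}]'
python3 -m creep '[{"angular":[0,0,0],"xyz":[-0.8,-2.4,0],"fingers":-1},{"angular":[0,0,0],"xyz":[-0.8,-2.4,0],"fingers":-1},{"angular":[0,0,0],"xyz":[-0.8,-2.4,0],"fingers":-1},{"angular":[0,0,0],"xyz":[-0.8,-2.4,0],"fingers":-1},{"angular":[0,0,0],"xyz":[-0.8,-2.4,0],"fingers":-1},{"angular":[0,0,0.125],"xyz":[-0.8,-2.4,0],"fingers":-1},{"angular":[0,0,0.125],"xyz":[0,0,0],"fingers":-1},{"angular":[0,0,0.125],"xyz":[0,0,0],"fingers":-1}]'
python3 - <<'E'
from h import *
p=optics.camera("wrist");save(p,"w1.png",s=1.2)
s=get_state();M=R.from_quat(s["tool_rot"]).as_matrix()
print(s["time_s"],s["tool_pos"],M.round(3).tolist(),s["qpos"])
for d in spotter.tip_of("pack_mid",p): print(d["conf"],d["centre"],proj(p,d["centre"]))
for d in spotter.cut_out("pack_mid",p):
    m=d["region"].astype(np.uint8);c=cv2.boxPoints(cv2.minAreaRect(cv2.findNonZero(m)))
    print(d["conf"],p["frame"][m>0].mean(0),c.round().tolist(),[back(p,q,.02).round(3)[:2].tolist() for q in c])
E
```

```text
time_s: 1.47
tool_pos: [0.2965, 0.326, 0.2315]
tool_rot: [0.142, 0.99, 0.0, 0.0]
wrist_force: [0.8, 0.8, -0.2]
gripper_width: 0.0856
finger_force: 0.0
time_s: 2.13
tool_pos: [0.4449, 0.149, 0.2315]
tool_rot: [0.142, 0.99, 0.0, 0.0]
wrist_force: [-0.5, -0.3, -0.3]
gripper_width: 0.0854
finger_force: 0.0
time_s: 2.8
tool_pos: [0.4515, -0.0532, 0.2314]
tool_rot: [0.142, 0.99, 0.0, 0.0]
wrist_force: [0.7, 1.2, -0.6]
gripper_width: 0.0855
finger_force: 0.0
time_s: 3.47
tool_pos: [0.457, -0.2052, 0.231]
tool_rot: [0.328, 0.945, 0.0, -0.0]
wrist_force: [-0.4, 0.3, -1.0]
gripper_width: 0.0857
finger_force: 0.0
3.5167 [ 0.45702008 -0.2044819   0.2311001 ] [[-0.781, 0.625, -0.0], [0.625, 0.781, 0.0], [0.0, 0.0, -1.0]] [-5.73984804e-01  2.97887160e-01  1.58902881e+00  1.39241633e-04
  1.25497883e+00 -1.46969824e+00]
0.68 [0.4783, -0.2741, 0.0136] [236, 240]
0.67 [54.47327707 57.13396624 61.80098453] [[210.0, 212.0], [266.0, 212.0], [266.0, 264.0], [210.0, 264.0]] [[0.438, -0.273], [0.473, -0.229], [0.517, -0.264], [0.48, -0.31]]
0.6 [13.89131142 73.93686951 31.29580215] [[281.0, 177.0], [294.0, 124.0], [350.0, 137.0], [337.0, 191.0]] [[0.454, -0.196], [0.422, -0.155], [0.465, -0.121], [0.499, -0.161]]
```

View pics/w1.png

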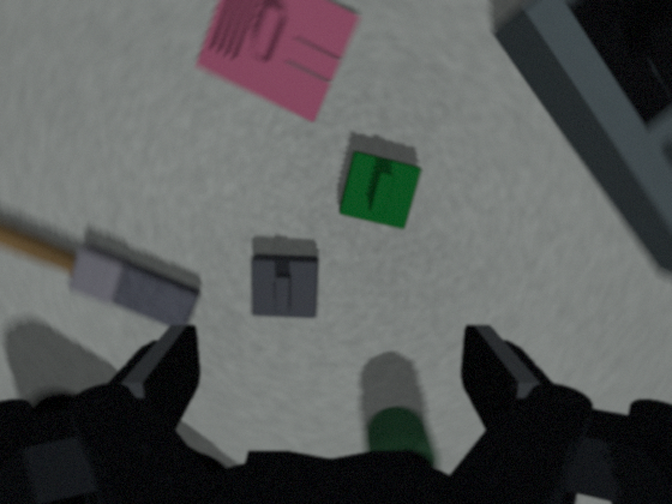

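The grey pack is at (285,285), with its fin vertical in the image and so lined up with tool x. Green is at (380,190) and the brush end at (200,290). I'll half-close the fingers and go lower for a second look.

```bash
python3 -m creep '[{"angular":[0,0,0],"xyz":[-0.72,-0.47,1.6],"fingers":-0.1},{"angular":[0,0,0],"xyz":[-0.72,-0.47,1.6],"fingers":-0.1},{"angular":[0,0,0],"xyz":[-0.72,-0.47,1.6],"fingers":-0.1},{"angular":[0,0,0],"xyz":[-0.72,-0.47,1.6],"fingers":-0.1},{"angular":[0,0,0],"xyz":[-0.72,-0.47,1.6],"fingers":-0.1},{"angular":[0,0,0],"xyz":[-0.72,-0.47,1.6],"fingers":-0.1},{"angular":[0,0,0],"xyz":[-0.72,-0.47,1.6],"fingers":-0.1},{"angular":[0,0,0],"xyz":[-0.72,-0.47,1.6],"fingers":-0.1}]'
python3 - <<'E'
from h import *
p=optics.camera("wrist");save(p,"w2.png",s=1.2)
s=get_state();M=R.from_quat(s["tool_rot"]).as_matrix();T=np.array(s["tool_pos"])
print(T,M.round(3).tolist())
for d in spotter.tip_of("pack_mid",p): print(d["conf"],d["centre"],proj(p,d["centre"]),"tool cm",(M.T@(np.array(d["centre"])-T)*100).round(2))
for z in (.02,.035): print("tcp proj",proj(p,[T[0],T[1],z]))
for d in spotter.cut_out("pack_mid",p):
    m=d["region"].astype(np.uint8);c=cv2.boxPoints(cv2.minAreaRect(cv2.findNonZero(m)))
    print(d["conf"],p["frame"][m>0].mean(0),c.round().tolist(),[((M.T@(back(p,q,.02)-T))*100).round(2)[:2].tolist() for q in c])
E
```

```text
time_s: 4.28
tool_pos: [0.4799, -0.2686, 0.1026]
tool_rot: [0.321, 0.947, -0.0, 0.0]
wrist_force: [-0.2, -0.0, -0.8]
gripper_width: 0.047
finger_force: 0.0
[ 0.47907196 -0.26911009  0.09962096] [[-0.793, 0.61, -0.003], [0.61, 0.793, 0.002], [0.003, -0.0, -1.0]]
0.77 [0.4619, -0.1537, 0.0184] [412, 83] tool cm [8.37 8.11 8.15]
0.69 [0.4823, -0.2717, 0.017] [274, 226] tool cm [-0.44 -0.01  8.26]
tcp proj [274, 221]
tcp proj [274, 228]
0.9 [63.13855932 66.11115819 71.39322034] [[225.0, 259.0], [228.0, 177.0], [317.0, 180.0], [314.0, 263.0]] [[-2.66, -3.25], [2.87, -2.85], [2.64, 2.71], [-2.91, 2.66]]
0.56 [22.01854418 83.40349568 39.53618246] [[341.0, 119.0], [366.0, 25.0], [465.0, 52.0], [440.0, 146.0]] [[6.32, 4.02], [11.43, 5.18], [10.07, 10.93], [4.77, 10.13]]
```

View pics/w2.png

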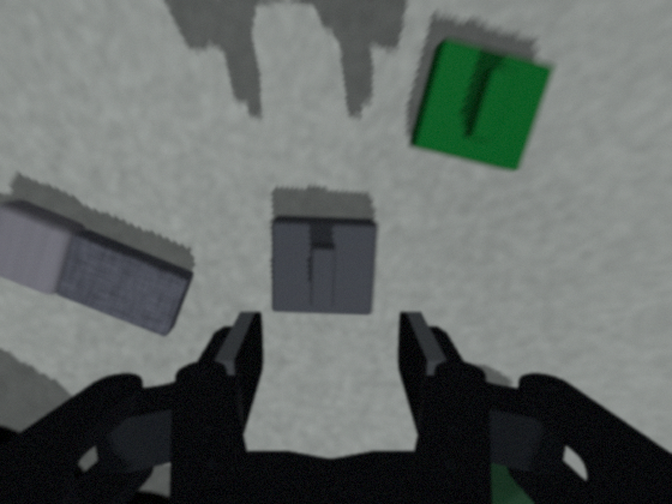

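Fin centre is about 2 mm to tool −y of the TCP. Descending with that correction.

```bash
python3 -m creep '[{"angular":[0,0,0],"xyz":[0,-0.2,1.2],"fingers":-0.1},{"angular":[0,0,0],"xyz":[0,0,1.2],"fingers":-0.1},{"angular":[0,0,0],"xyz":[0,0,1.2],"fingers":-0.1},{"angular":[0,0,0],"xyz":[0,0,1.2],"fingers":-0.1},{"angular":[0,0,0],"xyz":[0,0,1.2],"fingers":-0.1},{"angular":[0,0,0],"xyz":[0,0,0.8],"fingers":-0.1},{"angular":[0,0,0],"xyz":[0,0,0.5],"fingers":-0.1},{"angular":[0,0,0],"xyz":[0,0,0],"fingers":-0.1}]' 50
```

```text
time_s: 5.1
tool_pos: [0.4783, -0.2697, 0.0302]
tool_rot: [0.323, 0.946, 0.0, -0.0]
wrist_force: [-0.6, 0.1, 0.5]
gripper_width: 0.047
finger_force: 0.0
```

```bash
python3 -m creep '[{"angular":[0,0,0],"xyz":[0,0,0.4],"fingers":-0.1},{"angular":[0,0,0],"xyz":[0,0,0.3],"fingers":0.3},{"angular":[0,0,0],"xyz":[0,0,0],"fingers":1},{"angular":[0,0,0],"xyz":[0,0,0],"fingers":1},{"angular":[0,0,0],"xyz":[0,0,0],"fingers":1},{"angular":[0,0,0],"xyz":[0,0,0],"fingers":1},{"angular":[0,0,0],"xyz":[0,0,0],"fingers":1},{"angular":[0,0,0],"xyz":[0,0,0],"fingers":1}]' 60
```

```text
time_s: 5.77
tool_pos: [0.4786, -0.2703, 0.0237]
tool_rot: [0.324, 0.946, -0.0, 0.0]
wrist_force: [-1.6, 0.7, 4.4]
gripper_width: 0.0101
finger_force: 61.2
```

```bash
python3 -m creep '[{"angular":[0,0,0],"xyz":[0,0,-0.8],"fingers":1},{"angular":[0,0,0],"xyz":[0,0,-1.6],"fingers":1},{"angular":[0,0,0],"xyz":[0,0,-2],"fingers":1},{"angular":[0,0,0],"xyz":[0,0,-2],"fingers":1},{"angular":[0,0,0],"xyz":[0,0,-2],"fingers":1},{"angular":[0,0,0],"xyz":[0.1,1,-2],"fingers":1},{"angular":[0,0,0],"xyz":[0.2,2,-1.6],"fingers":1},{"angular":[0,0,0],"xyz":[0.2,2.3,-0.8],"fingers":1}]'
python3 -m creep '[{"angular":[0,0,0],"xyz":[0.4,3,0],"fingers":1},{"angular":[0,0,0],"xyz":[0.4,3,0],"fingers":1},{"angular":[0,0,0],"xyz":[0.4,3,0],"fingers":1},{"angular":[0,0,0],"xyz":[0.4,3,0],"fingers":1},{"angular":[0,0,0],"xyz":[0.4,3,0],"fingers":1},{"angular":[0,0,-0.08],"xyz":[0.4,2,0],"fingers":1},{"angular":[0,0,-0.12],"xyz":[0,1,0],"fingers":1},{"angular":[0,0,-0.12],"xyz":[0,0,0],"fingers":1}]'
python3 -m creep '[{"angular":[0,0,-0.12],"xyz":[0,0,0],"fingers":1},{"angular":[0,0,-0.12],"xyz":[0,0,0],"fingers":1},{"angular":[0,0,-0.1],"xyz":[0,0,0],"fingers":1},{"angular":[0,0,-0.05],"xyz":[0,0,0],"fingers":1},{"angular":[0,0,0],"xyz":[0,0,0],"fingers":1},{"angular":[0,0,0],"xyz":[0,0,0],"fingers":1},{"angular":[0,0,0],"xyz":[0,0,0],"fingers":1},{"angular":[0,0,0],"xyz":[0,0,0],"fingers":1}]'
python3 - <<'E'
from h import *
p=optics.camera("wrist");save(p,"w3.png",s=1.2)
s=get_state();M=R.from_quat(s["tool_rot"]).as_matrix();T=np.array(s["tool_pos"])
print(T,M.round(3).tolist(),s["qpos"])
for n in ["bay","cover_rib","pack_mid","catch_zone","buffer"]:
  for d in spotter.tip_of(n,p): print(n,d["conf"],np.round(d["centre"],4),proj(p,d["centre"]),"tool cm",(M.T@(np.array(d["centre"])-T)*100).round(2))
E
```

```text
time_s: 6.43
tool_pos: [0.5075, -0.2259, 0.1537]
tool_rot: [0.325, 0.946, -0.0, 0.001]
wrist_force: [1.2, -0.1, -2.7]
gripper_width: 0.01
finger_force: 60.5
time_s: 7.1
tool_pos: [0.5983, -0.0652, 0.1511]
tool_rot: [0.165, 0.986, 0.0, -0.0]
wrist_force: [-0.5, -0.7, -1.8]
gripper_width: 0.01
finger_force: 60.5
time_s: 7.77
tool_pos: [0.5976, -0.0679, 0.1513]
tool_rot: [-0.025, 1.0, 0.0, -0.0]
wrist_force: [0.6, 0.2, -1.6]
gripper_width: 0.0103
finger_force: 60.5
[ 0.59759248 -0.0678777   0.15127409] [[-0.999, -0.049, -0.0], [-0.049, 0.999, 0.0], [0.0, 0.0, -1.0]] [-2.40526716e-01  5.49903066e-01  1.41802085e+00  1.08419538e-04
  1.17384961e+00 -1.86066553e+00]
bay 0.56 [0.5644 0.0509 0.0111] [430, 167] tool cm [ 2.73 12.02 14.02]
bay 0.31 [0.477  0.0395 0.0657] [474, 27] tool cm [11.51 11.32  8.56]
cover_rib 0.78 [0.4754 0.0429 0.0684] [483, 23] tool cm [11.66 11.67  8.29]
pack_mid 0.98 [ 0.5998 -0.0701  0.1443] [270, 275] tool cm [-0.21 -0.23  0.7 ]
catch_zone 0.93 [0.6332 0.0572 0.0523] [447, 271] tool cm [-4.17 12.32  9.9 ]
buffer 0.62 [ 0.5414  0.0462 -0.0022] [422, 136] tool cm [ 5.05 11.67 15.35]
```

View pics/w3.png

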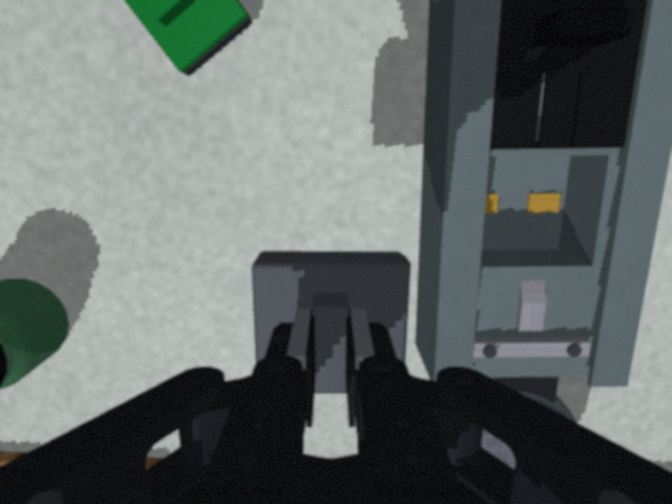

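The bay is at about (545,205), with its far rim at y=265 and the steel stop at (530,348). The pack is held squarely. I'll fix the buffer pose from its edges.

```bash
python3 - <<'E'
from h import *
p=optics.camera("wrist")
for n,uv,z in [("boxR(128,58)",(630,385),.0605),("boxL(128,-58)",(436,378),.0605),("bayR(56,34)",(594,265),.048),("rimmid",(535,265),.048),("lipL-far(.,-36)",(475,355),.0605),("lipL-near",(497,20),.0605),("bay near floor R",(565,218),.008),("cover front mid",(560,148),.055),("ledge far",(532,330),.0528)]:
    print(n,back(p,(uv[0]/1.2,uv[1]/1.2),z).round(4))
f=p["frame"][:,:,::-1][100:320,340:]; cv2.imwrite("pics/w3c.png",cv2.resize(f,None,fx=2.6,fy=2.6,interpolation=cv2.INTER_CUBIC))
E
```

```text
boxR(128,58) [0.6653 0.1158 0.0605]
boxL(128,-58) [ 0.6663 -0.0012  0.0605]
bayR(56,34) [0.5951 0.0866 0.048 ]
rimmid [0.5969 0.0521 0.048 ]
lipL-far(.,-36) [0.6501 0.02   0.0605]
lipL-near [0.4723 0.0063 0.0605]
bay near floor R [0.5744 0.0863 0.008 ]
cover front mid [0.5302 0.0507 0.055 ]
ledge far [0.6359 0.0549 0.0528]
```

View pics/w3c.png

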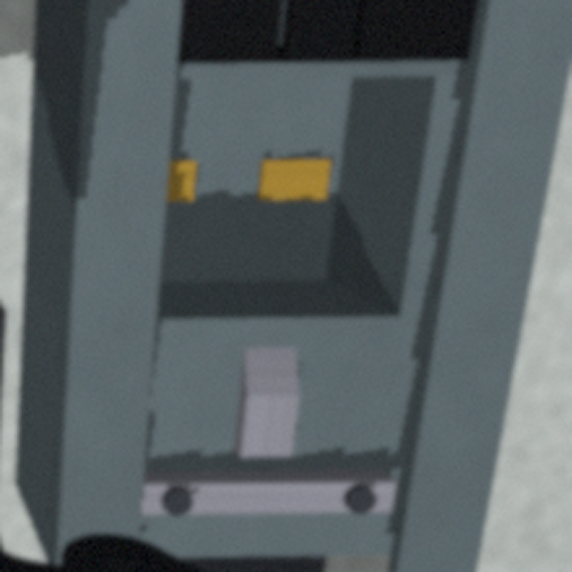

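```bash
python3 - <<'E'
from h import *
p=optics.camera("wrist")
B=lambda x,y,z: back(p,(340+x/2.6,100+y/2.6),z)
a=B(398,315,.048);b=B(432,77,.048)
print("bay far R",a,"near R",b)
print("ledge far mid",B(268,457,.0528),"ledge top start",B(272,393,.0528),"ramp start",B(272,348,.048))
print("lipL",B(180,20,.0605),B(150,440,.0605),"coverfront",B(330,60,.055))
yaw=.052; ex=np.array([np.cos(yaw),np.sin(yaw)]);ey=np.array([-ex[1],ex[0]])
for q,(x,y) in [(a,(56,34)),(b,(-7,34)),(np.array([.6653,.1158]),(128,58)),(np.array([.6663,-.0012]),(128,-58))]:
    o=q[:2]-ex*x/1e3-ey*y/1e3; print("origin",o.round(4),"bay",(o+.0245*ex).round(4))
E
```

```text
bay far R [0.59544108 0.08530244 0.048     ] near R [0.53284932 0.08095187 0.048     ]
ledge far mid [0.63648969 0.05478448 0.0528    ] ledge top start [0.61772017 0.05265516 0.0528    ] ramp start [0.60644341 0.05287239 0.048     ]
lipL [0.52270319 0.01083034 0.0605    ] [0.62981064 0.01853677 0.0605    ] coverfront [0.53002294 0.05081082 0.055     ]
origin [0.5413 0.0484] bay [0.5658 0.0497]
origin [0.5416 0.0474] bay [0.5661 0.0486]
origin [0.5405 0.0512] bay [0.565  0.0525]
origin [0.5355 0.0501] bay [0.5599 0.0513]
```

```bash
python3 - <<'E'
from h import *
p=optics.camera("wrist");s=get_state();M=R.from_quat(s["tool_rot"]).as_matrix();T=np.array(s["tool_pos"])
for uv in [(253,267),(410,267)]: print((M.T@(back(p,(uv[0]/1.2,uv[1]/1.2),T[2]-.0037)-T)*100).round(2))
E
python3 -m creep '[{"angular":[0,0,0],"xyz":[0.2,1,0],"fingers":1},{"angular":[0,0,0],"xyz":[0.4,1.9,0],"fingers":1},{"angular":[0,0,0],"xyz":[0.5,2,0],"fingers":1},{"angular":[0,0,0],"xyz":[0.5,2,0],"fingers":1},{"angular":[0,0,0],"xyz":[0.5,2,0],"fingers":1},{"angular":[0,0,0],"xyz":[0.4,1.9,0],"fingers":1},{"angular":[0,0,0],"xyz":[0.1,1.1,0],"fingers":1},{"angular":[0,0,0],"xyz":[0,0,0],"fingers":1}]'
python3 -m creep '[{"angular":[0,0,0],"xyz":[0,0,0.7],"fingers":1},{"angular":[0,0,0],"xyz":[0,0,0.8],"fingers":1},{"angular":[0,0,0],"xyz":[0,0,0.8],"fingers":1},{"angular":[0,0,0],"xyz":[0,0,0.8],"fingers":1},{"angular":[0,0,0],"xyz":[0,0,0.7],"fingers":1},{"angular":[0,0,0],"xyz":[0,0,0.2],"fingers":1},{"angular":[0,0,0],"xyz":[0,0,0],"fingers":1},{"angular":[0,0,0],"xyz":[0,0,0],"fingers":1}]'
python3 - <<'E'
from h import *
p=optics.camera("wrist");save(p,"w4.png",s=1.2)
s=get_state();print(s["tool_pos"])
E
```

```text
[ 2.31 -2.72  0.37]
[2.31 2.77 0.37]
time_s: 8.88
tool_pos: [0.5652, 0.0522, 0.1515]
tool_rot: [-0.026, 1.0, 0.0, 0.0]
wrist_force: [1.7, 0.5, -2.4]
gripper_width: 0.0098
finger_force: 60.5
time_s: 9.55
tool_pos: [0.5658, 0.0495, 0.1112]
tool_rot: [-0.025, 1.0, 0.0, -0.0]
wrist_force: [-0.3, 0.3, -1.8]
gripper_width: 0.0102
finger_force: 60.5
[0.56603191 0.04953069 0.11152896]
```

View pics/w4.png

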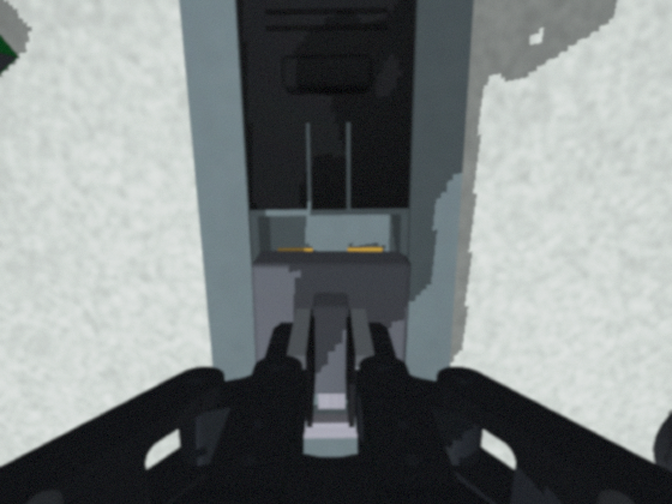

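Pack is centred laterally between the lips (248 and 410). Near bay rim is at y≈212; checking it in tool axes.

```bash
python3 - <<'E'
from h import *
p=optics.camera("wrist");s=get_state();M=R.from_quat(s["tool_rot"]).as_matrix();T=np.array(s["tool_pos"])
for uv,z in [((330,214),.048),((248,200),.0605),((411,200),.0605),((243,60),.0605),((414,60),.0605),((330,209),.055),((330,209),.048)]: 
  b=back(p,(uv[0]/1.2,uv[1]/1.2),z);print(uv,b.round(4),(M.T@(b-T)*100).round(2))
for d in spotter.tip_of("pack_mid",p)[:1]+spotter.tip_of("cover_rib",p)[:1]: print((M.T@(np.array(d["centre"])-T)*100).round(2),d["centre"])
E
```

```text
(330, 214) [0.5344 0.0477 0.048 ] [ 3.18 -0.03  6.37]
(248, 200) [0.5278 0.011  0.0605] [ 4.02 -3.66  5.12]
(411, 200) [0.5242 0.0832 0.0605] [4.02 3.57 5.12]
(243, 60) [0.4705 0.0089 0.0605] [ 9.75 -3.58  5.11]
(414, 60) [0.4671 0.0788 0.0605] [9.75 3.41 5.11]
(330, 209) [0.5309 0.0476 0.055 ] [ 3.53 -0.03  5.67]
(330, 209) [0.532  0.0476 0.048 ] [ 3.42 -0.03  6.37]
[-0.19 -0.07  0.35] [0.568, 0.049, 0.1082]
[ 8.89 -0.18  4.79] [0.4774, 0.0433, 0.0637]
```

```bash
python3 -m creep '[{"angular":[0,0,0],"xyz":[0.35,-0.05,0],"fingers":1},{"angular":[0,0,0],"xyz":[0,0,0.5],"fingers":1},{"angular":[0,0,0],"xyz":[0,0,0.7],"fingers":1},{"angular":[0,0,0],"xyz":[0,0,0.7],"fingers":1},{"angular":[0,0,0],"xyz":[0,0,0.7],"fingers":1},{"angular":[0,0,0],"xyz":[0,0,0.7],"fingers":1},{"angular":[0,0,0],"xyz":[0,0,0.5],"fingers":1},{"angular":[0,0,0],"xyz":[0,0,0.1],"fingers":1}]'
python3 -m creep '[{"angular":[0,0,0],"xyz":[0,0,0.3],"fingers":1},{"angular":[0,0,0],"xyz":[0,0,0.5],"fingers":1},{"angular":[0,0,0],"xyz":[0,0,0.6],"fingers":1},{"angular":[0,0,0],"xyz":[0,0,0.6],"fingers":1},{"angular":[0,0,0],"xyz":[0,0,0.6],"fingers":1},{"angular":[0,0,0],"xyz":[0,0,0.5],"fingers":1},{"angular":[0,0,0],"xyz":[0,0,0.4],"fingers":1},{"angular":[0,0,0],"xyz":[0,0,0],"fingers":1}]'
python3 -m creep '[{"angular":[0,0,0],"xyz":[0,0,0.05],"fingers":1},{"angular":[0,0,0],"xyz":[0,0,0.05],"fingers":1},{"angular":[0,0,0],"xyz":[0,0,0.05],"fingers":1},{"angular":[0,0,0],"xyz":[0,0,0.05],"fingers":1},{"angular":[0,0,0],"xyz":[0,0,0.05],"fingers":1},{"angular":[0,0,0],"xyz":[0,0,0.05],"fingers":1},{"angular":[0,0,0],"xyz":[0,0,0],"fingers":1},{"angular":[0,0,0],"xyz":[0,0,0],"fingers":1}]'
```

```text
time_s: 10.42
tool_pos: [0.5616, 0.049, 0.0708]
tool_rot: [-0.025, 1.0, 0.0, -0.001]
wrist_force: [-0.3, -0.7, -2.3]
gripper_width: 0.01
finger_force: 60.5
time_s: 11.08
tool_pos: [0.5617, 0.049, 0.0362]
tool_rot: [-0.025, 1.0, 0.0, -0.001]
wrist_force: [0.7, -0.3, -2.5]
gripper_width: 0.0105
finger_force: 60.5
time_s: 11.75
tool_pos: [0.5623, 0.049, 0.0343]
tool_rot: [-0.025, 1.0, 0.0, 0.0]
wrist_force: [1.0, -0.4, -2.3]
gripper_width: 0.0103
finger_force: 60.5
```

```bash
python3 -m creep '[{"angular":[0,0,0],"xyz":[0,0,0.05],"fingers":1},{"angular":[0,0,0],"xyz":[0,0,0.05],"fingers":1},{"angular":[0,0,0],"xyz":[0,0,0.05],"fingers":1},{"angular":[0,0,0],"xyz":[0,0,0.05],"fingers":1},{"angular":[0,0,0],"xyz":[0,0,0],"fingers":1},{"angular":[0,0,0],"xyz":[0,0,0],"fingers":1},{"angular":[0,0,0],"xyz":[0,0,0],"fingers":1},{"angular":[0,0,0],"xyz":[0,0,0],"fingers":1}]'
```

```text
time_s: 12.42
tool_pos: [0.5623, 0.049, 0.0323]
tool_rot: [-0.025, 1.0, 0.0, 0.0]
wrist_force: [0.3, -0.6, -2.3]
gripper_width: 0.01
finger_force: 60.5
```

```bash
python3 -m creep '[{"angular":[0,0,0],"xyz":[0,0,0.04],"fingers":1},{"angular":[0,0,0],"xyz":[0,0,0.04],"fingers":1},{"angular":[0,0,0],"xyz":[0,0,0.04],"fingers":1},{"angular":[0,0,0],"xyz":[0,0,0],"fingers":1},{"angular":[0,0,0],"xyz":[0,0,0],"fingers":1},{"angular":[0,0,0],"xyz":[0,0,0],"fingers":1},{"angular":[0,0,0],"xyz":[0,0,0],"fingers":1},{"angular":[0,0,0],"xyz":[0,0,0],"fingers":1}]'
```

```text
time_s: 13.08
tool_pos: [0.5623, 0.049, 0.0317]
tool_rot: [-0.025, 1.0, 0.0, 0.0]
wrist_force: [-2.6, 0.2, 5.6]
gripper_width: 0.0101
finger_force: 61.4
```

```bash
python3 -m creep '[{"angular":[0,0,0],"xyz":[0,0,0],"fingers":0.6},{"angular":[0,0,0],"xyz":[0,0,0],"fingers":0.35},{"angular":[0,0,0],"xyz":[0,0,0],"fingers":0.35},{"angular":[0,0,0],"xyz":[0,0,0],"fingers":0.35},{"angular":[0,0,0],"xyz":[0,0,-0.4],"fingers":0.35},{"angular":[0,0,0],"xyz":[0,0,-0.8],"fingers":0.35},{"angular":[0,0,0],"xyz":[0,0,-1.2],"fingers":0.35},{"angular":[0,0,0],"xyz":[0,0,-2],"fingers":0.35}]'
python3 -m creep '[{"angular":[0,0,0],"xyz":[0,0,-2],"fingers":0.35},{"angular":[0,0,0],"xyz":[0,0,-2],"fingers":0.6},{"angular":[0,0,0],"xyz":[0,0,-2],"fingers":1},{"angular":[0,0,0],"xyz":[1.5,0,-1],"fingers":1},{"angular":[0,0,0],"xyz":[2.5,0,0],"fingers":1},{"angular":[0,0,0],"xyz":[2.5,0,0],"fingers":1},{"angular":[0,0,0],"xyz":[2.5,0,0],"fingers":1},{"angular":[0,0,0],"xyz":[2.5,0,0],"fingers":1}]' 40
python3 - <<'E'
from h import *
s=get_state();M=R.from_quat(s["tool_rot"]).as_matrix();T=np.array(s["tool_pos"]);print(T)
q=optics.camera("top")
p=optics.camera("scene")
f=q["frame"][:,:,::-1][155:260,215:295]; f=cv2.resize(f,(457,600),interpolation=cv2.INTER_CUBIC); cv2.imwrite("pics/t2.png",f)
for n in("pack_mid","cover_rib"):
  for c in(q,p):
    for d in spotter.tip_of(n,c): print(n,d["conf"],np.round(d["centre"],4),proj(q,d["centre"]))
E
```

```text
time_s: 13.75
tool_pos: [0.5613, 0.049, 0.0747]
tool_rot: [-0.025, 1.0, 0.0, -0.001]
wrist_force: [-0.1, 0.5, -0.4]
gripper_width: 0.0273
finger_force: 0.0
time_s: 14.42
tool_pos: [0.4463, 0.0432, 0.1458]
tool_rot: [-0.025, 1.0, -0.0, 0.001]
wrist_force: [0.7, -0.0, -0.4]
gripper_width: -0.0
finger_force: 0.0
[0.44633716 0.04318709 0.14583443]
pack_mid 0.91 [ 0.4592 -0.1574  0.0224] [331, 239]
pack_mid 0.46 [0.5624 0.0497 0.026 ] [256, 201]
pack_mid 0.79 [ 0.4564 -0.1572  0.0147] [330, 240]
pack_mid 0.74 [0.5615 0.0495 0.0236] [256, 202]
cover_rib 0.97 [ 0.3197 -0.1572  0.0228] [332, 291]
cover_rib 0.66 [0.3557 0.2132 0.0145] [195, 277]
cover_rib 0.85 [0.4734 0.0421 0.0652] [258, 232]
cover_rib 0.7 [0.3585 0.2138 0.0163] [194, 276]
cover_rib 0.62 [ 0.3164 -0.1593  0.0221] [333, 292]
```

View pics/t2.png

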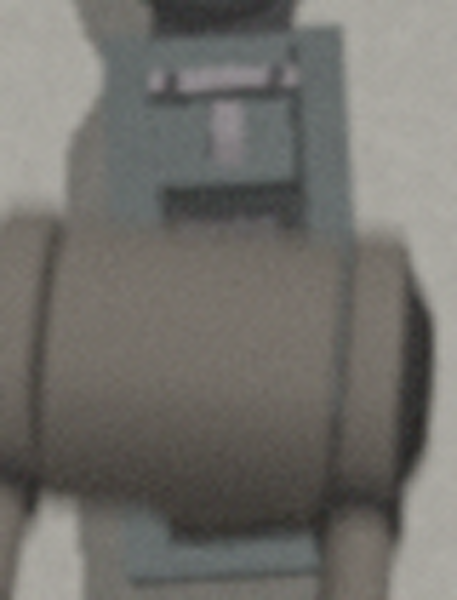

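The pack reads 25 mm high at (0.562, 0.050), so it lies flat in the bay; the top view shows only the far end of the bay because the arm covers the rest. Going down behind the rib with the fingers shut.

```bash
python3 -m creep '[{"angular":[0,0,0],"xyz":[0,0,0.8],"fingers":1},{"angular":[0,0,0],"xyz":[0,0,1.5],"fingers":1},{"angular":[0,0,0],"xyz":[0,0,1.8],"fingers":1},{"angular":[0,0,0],"xyz":[0,0,1.6],"fingers":1},{"angular":[0,0,0],"xyz":[0,0,1.2],"fingers":1},{"angular":[0,0,0],"xyz":[0,0,0.8],"fingers":1},{"angular":[0,0,0],"xyz":[0,0,0.4],"fingers":1},{"angular":[0,0,0],"xyz":[0,0,0.2],"fingers":1}]'
python3 -m creep '[{"angular":[0,0,0],"xyz":[0,0,0],"fingers":1},{"angular":[0,0,0],"xyz":[-0.1,0,0],"fingers":1},{"angular":[0,0,0],"xyz":[-0.1,0,0],"fingers":1},{"angular":[0,0,0],"xyz":[-0.1,0,0],"fingers":1},{"angular":[0,0,0],"xyz":[-0.1,0,0],"fingers":1},{"angular":[0,0,0],"xyz":[-0.1,0,0],"fingers":1},{"angular":[0,0,0],"xyz":[-0.1,0,0],"fingers":1},{"angular":[0,0,0],"xyz":[-0.1,0,0],"fingers":1}]'
python3 -m creep '[{"angular":[0,0,0],"xyz":[-0.1,0,0],"fingers":1},{"angular":[0,0,0],"xyz":[-0.1,0,0],"fingers":1},{"angular":[0,0,0],"xyz":[-0.1,0,0],"fingers":1},{"angular":[0,0,0],"xyz":[-0.1,0,0],"fingers":1},{"angular":[0,0,0],"xyz":[-0.1,0,0],"fingers":1},{"angular":[0,0,0],"xyz":[-0.1,0,0],"fingers":1},{"angular":[0,0,0],"xyz":[-0.1,0,0],"fingers":1},{"angular":[0,0,0],"xyz":[-0.1,0,0],"fingers":1}]'
```

```text
time_s: 15.38
tool_pos: [0.4475, 0.0432, 0.0613]
tool_rot: [-0.025, 1.0, 0.0, -0.0]
wrist_force: [-0.3, -0.2, 0.6]
gripper_width: 0.0
finger_force: 0.0
time_s: 16.05
tool_pos: [0.4546, 0.0436, 0.0622]
tool_rot: [-0.025, 1.0, 0.0, 0.0]
wrist_force: [-0.0, -0.1, 0.9]
gripper_width: -0.0001
finger_force: 0.0
time_s: 16.72
tool_pos: [0.4624, 0.044, 0.0621]
tool_rot: [-0.025, 1.0, 0.0, -0.0]
wrist_force: [0.3, 0.5, -0.3]
gripper_width: 0.0002
finger_force: 0.2
```

```bash
python3 -m creep '[{"angular":[0,0,0],"xyz":[-0.1,0,0],"fingers":1},{"angular":[0,0,0],"xyz":[-0.1,0,0],"fingers":1},{"angular":[0,0,0],"xyz":[-0.1,0,0],"fingers":1},{"angular":[0,0,0],"xyz":[-0.1,0,0],"fingers":1},{"angular":[0,0,0],"xyz":[-0.1,0,0],"fingers":1},{"angular":[0,0,0],"xyz":[-0.1,0,0],"fingers":1},{"angular":[0,0,0],"xyz":[-0.1,0,0],"fingers":1},{"angular":[0,0,0],"xyz":[-0.1,0,0],"fingers":1}]'
python3 -m creep '[{"angular":[0,0,0],"xyz":[-0.12,0,0],"fingers":1},{"angular":[0,0,0],"xyz":[-0.12,0,0],"fingers":1},{"angular":[0,0,0],"xyz":[-0.12,0,0],"fingers":1},{"angular":[0,0,0],"xyz":[-0.12,0,0],"fingers":1},{"angular":[0,0,0],"xyz":[-0.12,0,0],"fingers":1},{"angular":[0,0,0],"xyz":[-0.12,0,0],"fingers":1},{"angular":[0,0,0],"xyz":[-0.12,0,0],"fingers":1},{"angular":[0,0,0],"xyz":[-0.12,0,0],"fingers":1}]'
```

```text
time_s: 17.38
tool_pos: [0.4705, 0.0444, 0.0621]
tool_rot: [-0.025, 1.0, 0.0, -0.0]
wrist_force: [-0.8, 0.0, 0.0]
gripper_width: 0.0005
finger_force: 0.2
time_s: 18.05
tool_pos: [0.4801, 0.0449, 0.0621]
tool_rot: [-0.025, 1.0, 0.0, -0.0]
wrist_force: [-0.8, -0.3, 0.0]
gripper_width: -0.0005
finger_force: 0.3
```

```bash
python3 - <<'E'
from h import *
p=optics.camera("wrist");save(p,"w5.png",s=1)
q=optics.camera("scene")
for c in (p,q):
  for n in("cover_rib","cover"):
    for d in spotter.tip_of(n,c): print(n,d["conf"],np.round(d["centre"],4),proj(p,d["centre"]))
E
```

```text
cover_rib 0.97 [0.4956 0.0423 0.0602] [268, 307]
cover_rib 0.97 [ 0.3163 -0.1594  0.0205] [-201, -155]
cover_rib 0.94 [0.3593 0.2144 0.0169] [652, 14]
cover 0.73 [ 3.509e-01  2.171e-01 -2.000e-04] [629, 4]
cover 0.66 [0.5073 0.0484 0.0466] [280, 315]
cover 0.61 [ 0.3244 -0.1564  0.0027] [-141, -106]
```

View pics/w5.png

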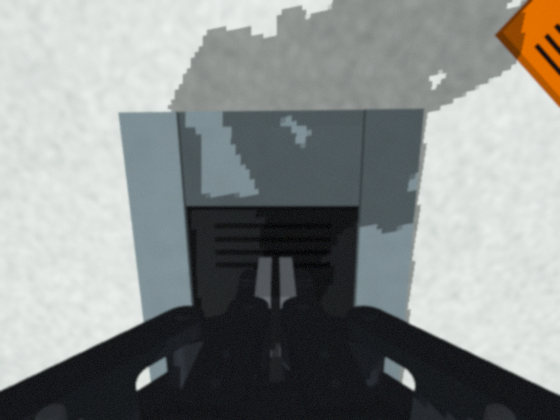

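The cover's rear edge is now at row 207, with bare deck behind it, and the rib sits just ahead of the fingers: the cover is sliding freely. Carrying on.

```bash
for i in 1 2 3; do :; done
python3 -m creep '[{"angular":[0,0,0],"xyz":[-0.12,0,0],"fingers":1},{"angular":[0,0,0],"xyz":[-0.12,0,0],"fingers":1},{"angular":[0,0,0],"xyz":[-0.12,0,0],"fingers":1},{"angular":[0,0,0],"xyz":[-0.12,0,0],"fingers":1},{"angular":[0,0,0],"xyz":[-0.12,0,0],"fingers":1},{"angular":[0,0,0],"xyz":[-0.12,0,0],"fingers":1},{"angular":[0,0,0],"xyz":[-0.12,0,0],"fingers":1},{"angular":[0,0,0],"xyz":[-0.12,0,0],"fingers":1}]'
python3 -m creep '[{"angular":[0,0,0],"xyz":[-0.12,0,0],"fingers":1},{"angular":[0,0,0],"xyz":[-0.12,0,0],"fingers":1},{"angular":[0,0,0],"xyz":[-0.12,0,0],"fingers":1},{"angular":[0,0,0],"xyz":[-0.12,0,0],"fingers":1},{"angular":[0,0,0],"xyz":[-0.12,0,0],"fingers":1},{"angular":[0,0,0],"xyz":[-0.12,0,0],"fingers":1},{"angular":[0,0,0],"xyz":[-0.12,0,0],"fingers":1},{"angular":[0,0,0],"xyz":[-0.12,0,0],"fingers":1}]'
python3 -m creep '[{"angular":[0,0,0],"xyz":[-0.12,0,0],"fingers":1},{"angular":[0,0,0],"xyz":[-0.12,0,0],"fingers":1},{"angular":[0,0,0],"xyz":[-0.12,0,0],"fingers":1},{"angular":[0,0,0],"xyz":[-0.12,0,0],"fingers":1},{"angular":[0,0,0],"xyz":[-0.12,0,0],"fingers":1},{"angular":[0,0,0],"xyz":[-0.12,0,0],"fingers":1},{"angular":[0,0,0],"xyz":[-0.12,0,0],"fingers":1},{"angular":[0,0,0],"xyz":[-0.12,0,0],"fingers":1}]'
python3 -m creep '[{"angular":[0,0,0],"xyz":[-0.08,0,0],"fingers":1},{"angular":[0,0,0],"xyz":[-0.08,0,0],"fingers":1},{"angular":[0,0,0],"xyz":[-0.08,0,0],"fingers":1},{"angular":[0,0,0],"xyz":[-0.08,0,0],"fingers":1},{"angular":[0,0,0],"xyz":[-0.08,0,0],"fingers":1},{"angular":[0,0,0],"xyz":[-0.08,0,0],"fingers":1},{"angular":[0,0,0],"xyz":[-0.08,0,0],"fingers":1},{"angular":[0,0,0],"xyz":[-0.08,0,0],"fingers":1}]'
```

```text
time_s: 19.02
tool_pos: [0.4897, 0.0453, 0.0621]
tool_rot: [-0.025, 1.0, 0.0, -0.0]
wrist_force: [-1.0, 0.3, 0.7]
gripper_width: 0.0002
finger_force: 0.6
time_s: 19.68
tool_pos: [0.4993, 0.0458, 0.0621]
tool_rot: [-0.025, 1.0, 0.0, 0.0]
wrist_force: [-1.3, 0.6, 1.7]
gripper_width: -0.0004
finger_force: 0.6
time_s: 20.35
tool_pos: [0.5088, 0.0463, 0.0621]
tool_rot: [-0.025, 1.0, 0.0, -0.0]
wrist_force: [-1.0, -0.6, 1.2]
gripper_width: 0.0004
finger_force: 0.6
time_s: 21.02
tool_pos: [0.5152, 0.0466, 0.0621]
tool_rot: [-0.025, 1.0, 0.0, 0.0]
wrist_force: [-1.0, -0.5, 0.4]
gripper_width: 0.0001
finger_force: 0.4
```

```bash
python3 -m creep '[{"angular":[0,0,0],"xyz":[-0.07,0,0],"fingers":1},{"angular":[0,0,0],"xyz":[-0.07,0,0],"fingers":1},{"angular":[0,0,0],"xyz":[-0.07,0,0],"fingers":1},{"angular":[0,0,0],"xyz":[-0.07,0,0],"fingers":1},{"angular":[0,0,0],"xyz":[-0.07,0,0],"fingers":1},{"angular":[0,0,0],"xyz":[-0.07,0,0],"fingers":1},{"angular":[0,0,0],"xyz":[-0.07,0,0],"fingers":1},{"angular":[0,0,0],"xyz":[-0.07,0,0],"fingers":1}]'
python3 -m creep '[{"angular":[0,0,0],"xyz":[-0.05,0,0],"fingers":1},{"angular":[0,0,0],"xyz":[-0.05,0,0],"fingers":1},{"angular":[0,0,0],"xyz":[-0.05,0,0],"fingers":1},{"angular":[0,0,0],"xyz":[-0.05,0,0],"fingers":1},{"angular":[0,0,0],"xyz":[-0.05,0,0],"fingers":1},{"angular":[0,0,0],"xyz":[-0.05,0,0],"fingers":1},{"angular":[0,0,0],"xyz":[-0.05,0,0],"fingers":1},{"angular":[0,0,0],"xyz":[-0.05,0,0],"fingers":1}]'
python3 -m creep '[{"angular":[0,0,0],"xyz":[-0.05,0,0],"fingers":1},{"angular":[0,0,0],"xyz":[-0.05,0,0],"fingers":1},{"angular":[0,0,0],"xyz":[-0.05,0,0],"fingers":1},{"angular":[0,0,0],"xyz":[-0.05,0,0],"fingers":1},{"angular":[0,0,0],"xyz":[-0.05,0,0],"fingers":1},{"angular":[0,0,0],"xyz":[-0.05,0,0],"fingers":1},{"angular":[0,0,0],"xyz":[-0.05,0,0],"fingers":1},{"angular":[0,0,0],"xyz":[-0.05,0,0],"fingers":1}]'
python3 -m creep '[{"angular":[0,0,0],"xyz":[-0.05,0,0],"fingers":1},{"angular":[0,0,0],"xyz":[-0.05,0,0],"fingers":1},{"angular":[0,0,0],"xyz":[-0.05,0,0],"fingers":1},{"angular":[0,0,0],"xyz":[-0.05,0,0],"fingers":1},{"angular":[0,0,0],"xyz":[-0.05,0,0],"fingers":1},{"angular":[0,0,0],"xyz":[-0.05,0,0],"fingers":1},{"angular":[0,0,0],"xyz":[-0.05,0,0],"fingers":1},{"angular":[0,0,0],"xyz":[-0.05,0,0],"fingers":1}]'
```

```text
time_s: 21.68
tool_pos: [0.5208, 0.0469, 0.0621]
tool_rot: [-0.025, 1.0, 0.0, 0.0]
wrist_force: [-1.1, -0.6, -0.7]
gripper_width: 0.0002
finger_force: 0.3
time_s: 22.35
tool_pos: [0.5248, 0.0471, 0.0621]
tool_rot: [-0.025, 1.0, 0.0, 0.0]
wrist_force: [-1.2, 0.3, 0.0]
gripper_width: -0.0001
finger_force: 0.3
time_s: 23.02
tool_pos: [0.5287, 0.0473, 0.0621]
tool_rot: [-0.025, 1.0, 0.0, -0.0]
wrist_force: [-0.8, 0.5, 0.2]
gripper_width: 0.0001
finger_force: 0.3
time_s: 23.68
tool_pos: [0.5328, 0.0475, 0.0621]
tool_rot: [-0.025, 1.0, 0.0, 0.0]
wrist_force: [-0.6, -0.4, 0.3]
gripper_width: 0.0001
finger_force: 0.3
```

```bash
python3 -m creep '[{"angular":[0,0,0],"xyz":[-0.04,0,0],"fingers":1},{"angular":[0,0,0],"xyz":[-0.04,0,0],"fingers":1},{"angular":[0,0,0],"xyz":[-0.04,0,0],"fingers":1},{"angular":[0,0,0],"xyz":[-0.04,0,0],"fingers":1},{"angular":[0,0,0],"xyz":[-0.04,0,0],"fingers":1},{"angular":[0,0,0],"xyz":[-0.04,0,0],"fingers":1},{"angular":[0,0,0],"xyz":[-0.04,0,0],"fingers":1},{"angular":[0,0,0],"xyz":[-0.04,0,0],"fingers":1}]'
python3 -m creep '[{"angular":[0,0,0],"xyz":[-0.04,0,0],"fingers":1},{"angular":[0,0,0],"xyz":[-0.04,0,0],"fingers":1},{"angular":[0,0,0],"xyz":[-0.04,0,0],"fingers":1},{"angular":[0,0,0],"xyz":[-0.04,0,0],"fingers":1},{"angular":[0,0,0],"xyz":[-0.04,0,0],"fingers":1},{"angular":[0,0,0],"xyz":[-0.04,0,0],"fingers":1},{"angular":[0,0,0],"xyz":[-0.04,0,0],"fingers":1},{"angular":[0,0,0],"xyz":[-0.04,0,0],"fingers":1}]'
python3 -m creep '[{"angular":[0,0,0],"xyz":[-0.04,0,0],"fingers":1},{"angular":[0,0,0],"xyz":[-0.04,0,0],"fingers":1},{"angular":[0,0,0],"xyz":[-0.04,0,0],"fingers":1},{"angular":[0,0,0],"xyz":[-0.04,0,0],"fingers":1},{"angular":[0,0,0],"xyz":[-0.04,0,0],"fingers":1},{"angular":[0,0,0],"xyz":[-0.04,0,0],"fingers":1},{"angular":[0,0,0],"xyz":[-0.04,0,0],"fingers":1},{"angular":[0,0,0],"xyz":[-0.04,0,0],"fingers":1}]'
```

```text
time_s: 24.35
tool_pos: [0.5356, 0.0477, 0.0621]
tool_rot: [-0.025, 1.0, 0.0, -0.0]
wrist_force: [-2.8, -0.1, 2.0]
gripper_width: 0.0002
finger_force: 1.2
time_s: 25.02
tool_pos: [0.539, 0.0479, 0.0621]
tool_rot: [-0.025, 1.0, 0.0, -0.0]
wrist_force: [-4.2, -0.5, 2.5]
gripper_width: -0.0002
finger_force: 1.8
time_s: 25.68
tool_pos: [0.5422, 0.048, 0.0621]
tool_rot: [-0.025, 1.0, 0.0, -0.0]
wrist_force: [-5.3, -0.0, 3.7]
gripper_width: 0.0002
finger_force: 2.5
```

Ramp felt at TCP x≈0.534, so the click should come near 0.568.

```bash
python3 -m creep '[{"angular":[0,0,0],"xyz":[-0.05,0,0],"fingers":1},{"angular":[0,0,0],"xyz":[-0.05,0,0],"fingers":1},{"angular":[0,0,0],"xyz":[-0.05,0,0],"fingers":1},{"angular":[0,0,0],"xyz":[-0.05,0,0],"fingers":1},{"angular":[0,0,0],"xyz":[-0.05,0,0],"fingers":1},{"angular":[0,0,0],"xyz":[-0.05,0,0],"fingers":1},{"angular":[0,0,0],"xyz":[-0.05,0,0],"fingers":1},{"angular":[0,0,0],"xyz":[-0.05,0,0],"fingers":1}]'
python3 -m creep '[{"angular":[0,0,0],"xyz":[-0.05,0,0],"fingers":1},{"angular":[0,0,0],"xyz":[-0.05,0,0],"fingers":1},{"angular":[0,0,0],"xyz":[-0.05,0,0],"fingers":1},{"angular":[0,0,0],"xyz":[-0.05,0,0],"fingers":1},{"angular":[0,0,0],"xyz":[-0.05,0,0],"fingers":1},{"angular":[0,0,0],"xyz":[-0.05,0,0],"fingers":1},{"angular":[0,0,0],"xyz":[-0.05,0,0],"fingers":1},{"angular":[0,0,0],"xyz":[-0.05,0,0],"fingers":1}]'
python3 -m creep '[{"angular":[0,0,0],"xyz":[-0.05,0,0],"fingers":1},{"angular":[0,0,0],"xyz":[-0.05,0,0],"fingers":1},{"angular":[0,0,0],"xyz":[-0.05,0,0],"fingers":1},{"angular":[0,0,0],"xyz":[-0.05,0,0],"fingers":1},{"angular":[0,0,0],"xyz":[-0.05,0,0],"fingers":1},{"angular":[0,0,0],"xyz":[-0.05,0,0],"fingers":1},{"angular":[0,0,0],"xyz":[-0.05,0,0],"fingers":1},{"angular":[0,0,0],"xyz":[-0.05,0,0],"fingers":1}]'
python3 -m creep '[{"angular":[0,0,0],"xyz":[-0.05,0,0],"fingers":1},{"angular":[0,0,0],"xyz":[-0.05,0,0],"fingers":1},{"angular":[0,0,0],"xyz":[-0.05,0,0],"fingers":1},{"angular":[0,0,0],"xyz":[-0.05,0,0],"fingers":1},{"angular":[0,0,0],"xyz":[-0.05,0,0],"fingers":1},{"angular":[0,0,0],"xyz":[-0.05,0,0],"fingers":1},{"angular":[0,0,0],"xyz":[-0.05,0,0],"fingers":1},{"angular":[0,0,0],"xyz":[-0.05,0,0],"fingers":1}]'
```

```text
time_s: 26.35
tool_pos: [0.546, 0.0482, 0.0621]
tool_rot: [-0.025, 1.0, 0.0, -0.0]
wrist_force: [-3.0, 1.2, 1.8]
gripper_width: 0.0001
finger_force: 1.1
time_s: 27.02
tool_pos: [0.5504, 0.0484, 0.0621]
tool_rot: [-0.025, 1.0, 0.0, 0.0]
wrist_force: [-2.9, -0.1, 1.0]
gripper_width: -0.0004
finger_force: 1.6
time_s: 27.68
tool_pos: [0.5543, 0.0486, 0.0621]
tool_rot: [-0.025, 1.0, 0.0, 0.0]
wrist_force: [-2.5, -0.8, 1.8]
gripper_width: 0.0001
finger_force: 1.6
time_s: 28.35
tool_pos: [0.5583, 0.0488, 0.0621]
tool_rot: [-0.025, 1.0, 0.0, 0.0]
wrist_force: [-3.9, 1.1, -0.3]
gripper_width: -0.0002
finger_force: 1.6
```

```bash
python3 -m creep '[{"angular":[0,0,0],"xyz":[-0.04,0,0],"fingers":1},{"angular":[0,0,0],"xyz":[-0.04,0,0],"fingers":1},{"angular":[0,0,0],"xyz":[-0.04,0,0],"fingers":1},{"angular":[0,0,0],"xyz":[-0.04,0,0],"fingers":1},{"angular":[0,0,0],"xyz":[-0.04,0,0],"fingers":1},{"angular":[0,0,0],"xyz":[-0.04,0,0],"fingers":1},{"angular":[0,0,0],"xyz":[-0.04,0,0],"fingers":1},{"angular":[0,0,0],"xyz":[-0.02,0,0],"fingers":1}]'
python3 -m creep '[{"angular":[0,0,0],"xyz":[-0.02,0,0],"fingers":1},{"angular":[0,0,0],"xyz":[-0.02,0,0],"fingers":1},{"angular":[0,0,0],"xyz":[-0.02,0,0],"fingers":1},{"angular":[0,0,0],"xyz":[-0.02,0,0],"fingers":1},{"angular":[0,0,0],"xyz":[-0.02,0,0],"fingers":1},{"angular":[0,0,0],"xyz":[-0.02,0,0],"fingers":1},{"angular":[0,0,0],"xyz":[-0.02,0,0],"fingers":1},{"angular":[0,0,0],"xyz":[-0.02,0,0],"fingers":1}]'
```

```text
time_s: 29.02
tool_pos: [0.5613, 0.0489, 0.0621]
tool_rot: [-0.025, 1.0, 0.0, 0.0]
wrist_force: [-3.1, 0.6, 1.7]
gripper_width: 0.0002
finger_force: 1.6
time_s: 29.68
tool_pos: [0.5629, 0.049, 0.0621]
tool_rot: [-0.025, 1.0, 0.0, 0.0]
wrist_force: [-1.9, 0.4, 1.0]
gripper_width: -0.0001
finger_force: 1.6
```

```bash
python3 -m creep '[{"angular":[0,0,0],"xyz":[-0.02,0,0],"fingers":1},{"angular":[0,0,0],"xyz":[-0.02,0,0],"fingers":1},{"angular":[0,0,0],"xyz":[-0.02,0,0],"fingers":1},{"angular":[0,0,0],"xyz":[-0.02,0,0],"fingers":1},{"angular":[0,0,0],"xyz":[-0.02,0,0],"fingers":1},{"angular":[0,0,0],"xyz":[-0.02,0,0],"fingers":1},{"angular":[0,0,0],"xyz":[-0.02,0,0],"fingers":1},{"angular":[0,0,0],"xyz":[0,0,0],"fingers":1}]'
```

```text
time_s: 30.35
tool_pos: [0.5643, 0.0491, 0.0621]
tool_rot: [-0.025, 1.0, 0.0, 0.0]
wrist_force: [-2.9, 0.1, 1.3]
gripper_width: 0.0003
finger_force: 1.5
```

```bash
python3 -m creep '[{"angular":[0,0,0],"xyz":[-0.02,0,0],"fingers":1},{"angular":[0,0,0],"xyz":[-0.02,0,0],"fingers":1},{"angular":[0,0,0],"xyz":[-0.02,0,0],"fingers":1},{"angular":[0,0,0],"xyz":[-0.02,0,0],"fingers":1},{"angular":[0,0,0],"xyz":[-0.02,0,0],"fingers":1},{"angular":[0,0,0],"xyz":[-0.02,0,0],"fingers":1},{"angular":[0,0,0],"xyz":[-0.02,0,0],"fingers":1},{"angular":[0,0,0],"xyz":[0,0,0],"fingers":1}]'
```

```text
time_s: 31.02
tool_pos: [0.5657, 0.0492, 0.0621]
tool_rot: [-0.025, 1.0, 0.0, 0.0]
wrist_force: [-2.7, -0.3, -0.0]
gripper_width: 0.0002
finger_force: 1.5
```

```bash
python3 -m creep '[{"angular":[0,0,0],"xyz":[-0.02,0,0],"fingers":1},{"angular":[0,0,0],"xyz":[-0.02,0,0],"fingers":1},{"angular":[0,0,0],"xyz":[-0.02,0,0],"fingers":1},{"angular":[0,0,0],"xyz":[-0.02,0,0],"fingers":1},{"angular":[0,0,0],"xyz":[-0.02,0,0],"fingers":1},{"angular":[0,0,0],"xyz":[-0.02,0,0],"fingers":1},{"angular":[0,0,0],"xyz":[0,0,0],"fingers":1},{"angular":[0,0,0],"xyz":[0,0,0],"fingers":1}]'
```

```text
time_s: 31.68
tool_pos: [0.5678, 0.0491, 0.0624]
tool_rot: [-0.025, 1.0, -0.0, 0.001]
wrist_force: [-0.3, 0.1, -0.1]
gripper_width: 0.0
finger_force: 0.0
```

The push dropped to zero at x≈0.567, which is the click. Backing off and lifting clear, then looking.

```bash
python3 -m creep '[{"angular":[0,0,0],"xyz":[0.1,0,0],"fingers":1},{"angular":[0,0,0],"xyz":[0.4,0,0],"fingers":1},{"angular":[0,0,0],"xyz":[0.8,0,0],"fingers":1},{"angular":[0,0,0],"xyz":[0.8,0,-0.5],"fingers":1},{"angular":[0,0,0],"xyz":[0,0,-1.5],"fingers":1},{"angular":[0,0,0],"xyz":[0,0,-2.5],"fingers":1},{"angular":[0,0,0],"xyz":[0,0,-3],"fingers":1},{"angular":[0,0,0],"xyz":[0,0,-3],"fingers":1}]'
python3 -m creep '[{"angular":[0,0,0],"xyz":[0,-1.5,-1.5],"fingers":1},{"angular":[0,0,0],"xyz":[0,-2.5,0],"fingers":1},{"angular":[0,0,0],"xyz":[0,-2.5,0],"fingers":1},{"angular":[0,0,0],"xyz":[0,-2.5,0],"fingers":1},{"angular":[0,0,0],"xyz":[0,-2.5,0],"fingers":1},{"angular":[0,0,0],"xyz":[0,-2.5,0],"fingers":1},{"angular":[0,0,0],"xyz":[0,-2.5,0],"fingers":1},{"angular":[0,0,0],"xyz":[0,-1.5,0],"fingers":1}]'
python3 - <<'E'
from h import *
q=optics.camera("top");p=optics.camera("scene")
a=cv2.resize(q["frame"][:,:,::-1][145:265,215:295],(400,600),interpolation=cv2.INTER_CUBIC)
c=proj(p,[.58,.05,.05]);x,y=max(c[0]-50,0),max(c[1]-75,0)
b=cv2.resize(p["frame"][:,:,::-1][y:y+150,x:x+100],(400,600),interpolation=cv2.INTER_CUBIC)
cv2.imwrite("pics/fin.png",np.hstack([a,b]))
for n in("cover_rib","tab"):
  for c in(q,p):
    for d in spotter.tip_of(n,c): print(n,round(d["conf"],2),np.round(d["centre"],4))
E
```

```text
time_s: 32.35
tool_pos: [0.5446, 0.0482, 0.1683]
tool_rot: [-0.025, 1.0, 0.0, -0.001]
wrist_force: [1.5, -0.1, 0.5]
gripper_width: 0.0001
finger_force: 0.0
time_s: 33.02
tool_pos: [0.5542, -0.1337, 0.1824]
tool_rot: [-0.024, 1.0, -0.0, 0.0]
wrist_force: [0.4, -0.3, 0.3]
gripper_width: -0.0
finger_force: 0.0
cover_rib 0.89 [0.357  0.2095 0.0167]
cover_rib 0.85 [0.5889 0.0492 0.067 ]
cover_rib 0.85 [0.3597 0.2133 0.0164]
cover_rib 0.81 [0.5832 0.0487 0.0657]
cover_rib 0.66 [ 0.3191 -0.1567  0.0217]
cover_rib 0.54 [ 5.409e-01  4.590e-02 -3.000e-04]Traceback (most recent call last):
  File "<stdin>", line 9, in <module>
ValueError: it knows: bay, buffer, catch_zone, cover, cover_rib, jar_mid, pack_mid, shoe_a_mid, shoe_b_mid, tin_mid, wax_mid
```

View pics/fin.png

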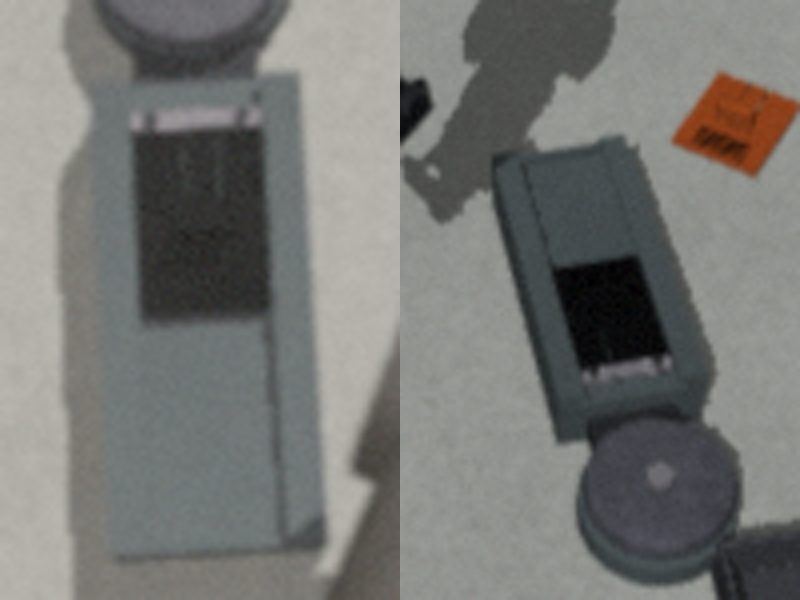

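Both views show the cover shut right up to the stop (left panel y≈128, right panel y≈370), with the bay covered and the robot clear. Handing in.

```bash
python3 -c "
from plant import ctrl
print(ctrl.finish_job())"
```

```text
the job is handed in; nothing more can be done
None
```

The job is handed in at about 33 s: the pack was set down flat in its bay and the cover is closed over it. The click was felt as the push dropping from about 3 N to zero, 34 mm after the ramp as expected, and the robot was clear of everything.

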